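# Pack the two indicator-practical kits

### The job

Finish packing the two practical kits: the conical flask and the small beaker were put back in each other's tray, so change them over, so that the beaker stands in the square middle place of the tray with the mortar and the flask in the square middle place of the tray with the rack of small test tubes. Stand the slim measuring cylinder in the empty narrow end place of the mortar tray and the small dropper bottle in that of the test-tube tray. All four end up standing upright on the tray floor, set down and never dropped, and the large beaker, the big screw-capped bottle and the crucible stay where they stand.

Things in the scene. Friction and masses are not known exactly. Their poses are not given: they have to be found in the camera images.
- tray_grind: Grey plastic tray with the mortar, fixed. 92 (x) x 232 (y) x 20 mm high, floor and walls 4 mm; origin: centre of underside. Three places along tray y: at y = -70 mm a white mortar (74 mm wide) with pestle, 71 mm high, fixed; square place 84 x 84 mm at y = +18 mm (holds the flask at first); narrow end place 84 (x) x 48 (y) mm at y = +88 mm, empty.
- tray_test: Grey plastic tray with the rack of small test tubes, fixed. 92 (x) x 232 (y) x 20 mm high, floor and walls 4 mm; origin: centre of underside. Three places along tray y: at y = -70 mm a wooden rack, 70 mm square, of nine tubes, 80 mm high, fixed; square place 84 x 84 mm at y = +18 mm (holds the small beaker at first); narrow end place 84 (x) x 48 (y) mm at y = +88 mm, empty.
- beaker: Small open glass beaker, 50 mm outside diameter (rim bead 55 mm), 70 mm high, wall 2.5 mm, about 55 g. Origin: centre of its underside, z up. Can be gripped across its outside. It is 50 mm wide and does not fit the narrow places.
- flask: Conical glass flask: base 64 mm diameter, cone narrowing up to a straight neck 23 mm in diameter from 72 to 101 mm above the base, rim 29 mm wide at 101 to 105 mm (total height 105 mm), about 65 g. Origin: centre of its underside, z up. Grip it by the neck.
- cylinder: Slim white plastic measuring cylinder: round foot 32 mm diameter and 12 mm high, stem 17 mm diameter, rim 20 mm, total height 140 mm, about 35 g. Origin: centre of its underside, z up. Stands in the stock row at the far side of the trays.
- dropper: Small amber glass dropper bottle: body 30 mm diameter and straight up to 58 mm, black collar 21 mm wide at 65 to 75 mm, slim rubber teat 12 mm wide up to 92 mm, about 65 g. Origin: centre of its underside, z up. Stands in the stock row.
- mat: Bare grey heatproof mat fixed on the bench in the stock row, 110 x 110 x 6 mm; origin: centre of its underside, z up. A free spot on which a thing can be stood for a while.
- big_bottle: Other stock, not needed: larger amber bottle with a wide black screw cap, 52 mm diameter, 100 mm high, loose, in the stock row. Origin: centre of its underside.
- crucible: Other stock, not needed: small white porcelain crucible with lid, 41 mm diameter, 40 mm high, loose, between the two trays. Origin: centre of its underside.
- large_beaker: Other stock, not needed: large empty glass beaker, 70 mm diameter, 92 mm high, loose, beside the left-hand tray. Origin: centre of its underside.
Things that resemble listed ones, but are neither listed nor needed, are in the scene too. There is more than one size of the cylinder; the one meant has the size given above.

How it is judged:
By the outcome, as a careful person would: the job done as asked, in the order asked, and still so for the second after the job is handed in, with the robot touching nothing.
It also fails if it takes over 122 s, if anything falls off the work surface, if the arm or the gripper's body presses on something with over 40 N, if the wrist force passes 120 N, or if a joint passes its speed limit or range.

### The arm

A 6-joint arm with a two-finger parallel gripper is mounted at the origin on the work surface. World frame = base frame: x ahead of the robot, y to its left, z up, the work surface at z = 0. Lengths are in m, angles in rad, forces in N, time in s.
With the tool pointing down it reaches from about 0.375 to 0.975 m from the base axis. Payload 3.8 kg.
Tool frame: the origin (TCP) lies midway between the tips of the shut fingers; the grasp point (between the pads) lies 19 mm behind it; z points along the fingers, y is the line along which they close (so a half turn about z gives the same grasp; the last joint's range is limited). The gripper opens to 85 mm and grips with 20 to 120 N. Pads are 22 mm wide; open, the fingers measure 114 mm over their backs; the gripper's body (76 mm by 85 mm) begins 54 mm behind the grasp point. The pads swing forward as they close: fully open they stand 13 mm farther back than shut.
Start: joints at [-1.306, 0.264, 1.604, -0, 1.274, -0.037], TCP at [0.201, -0.644, 0.231] pointing down, gripper open.
Joint ranges: [-2.63, 2.63], [-0.94, 2.18], [0.31, 2.57], [-1.31, 4.45], [0, 2.66], [-2.55, 2.55]. Speed limits (rad/s): [2.57, 2.57, 3.14, 3.14, 3.14, 3.14].

### API

Orientations are given as a rotation vector (axis times angle).
In Python, from workcell import bot gives the robot as it stands.
- The arm moves only by the tool jog_arm, never from a script. Its argument "motion" is a list of rows, each a list of 5 numbers: the opening, from -1 (shut) to 1 (fully open), then the shift along the tool's x, y, z in mm, then the turn about the tool's z in degrees. In form: [[claw, x, y, z, twist], ...]. A call has 1 to 10 rows; each row shifts and turns the commanded pose from where the row before left it, along the tool's axes as they then stand; what a row does not reach is not made up. A row lasts 1/12 s, in which the tool goes at most 41.7 mm and 7.16 degrees, less where a joint would pass 70% of its speed; a pose out of reach is approached as far as the arm can. A call with a gripper value outside its range is refused whole. The fingers move at their own pace and stop on an object; "force" is the grip in N (left out, the last holds). Time passes only in rows, so rows that do not move let the fingers close. It gives the time, the measured TCP pose, the force, the opening and the grip force at its end, in the units of the state.
- bot.read_state(): the state, without advancing time (a new reading comes with each control period).
- bot.read_camera(name): name is "side" or "top" or "wrist"; returns (picture, depth): 384x512x3 uint8, red, green, blue; 384x512 float32, m along the optical axis (not along the pixel's ray), 0 where there is no reading.
- bot.get_calibration(name): a dict with "vfov" (degrees; the focal length in pixels is half the picture's height over the tangent of half this angle, whatever the lens; pixels are square), "cx", "cy" (the principal point, pixels), "rvec" (rotation vector, rad) and "tvec" (3), from world to camera coordinates, as OpenCV has them; the wrist camera has in their place "tool_from_camera" (4x4, takes a point from camera to tool coordinates, whose origin is the TCP and whose axes are the flange's). Camera axes: x right, y down, z forward; pixel columns grow to the right and rows downward; lengths in m; the calibration is good to about 2 mm. A picture is of the moment at which its call begins: read the wrist's pose just before it. get_calibration takes no time and is no camera call.
- bot.finish_job(): hands the job in; it is judged then, once.
The state is a dict: "time": time; "q": joint angles; "joint_vel": joint speeds; "joint_torque": joint torques, N m; "tool_pos": TCP position; "tcp_rot": TCP orientation; "wrist_force": force on the tool from outside, world axes, zero at the start; "torque": the same for the moment, N m; "width": opening from 0.0 (shut) to 1.0 (fully open); "grip_force": force on a finger pad.
Only numpy, scipy, OpenCV 4.12 (cv2) and the standard library are available. Lean on these libraries where they do the work, as an engineer would, in place of code of your own. Each camera call takes 0.05 s, during which the arm holds its last target. There are 200 camera calls.

## Working session

There is one attempt and no reset: what is moved stays moved. The work goes in short steps, Python scripts to look and compute and a tool call to move; the robot and the scene stay as the last step left them, time stands still between calls to the robot, and variables do not carry over. Pictures are saved under pics/ and viewed, at most 17 in all, crops included, and the job is handed in when it is done.

Besides the shell and the picture viewer there is one more tool, called after ">>>" as name([rows], argument=value, ...), one row to a line, values as JSON. jog_arm: Moves the arm, as the interface text tells. Its arguments: {"type":"object","properties":{"motion":{"type":"array"},"force":{"type":"number"}},"required":["motion"]}

```bash
mkdir -p pics; ls; cat > h.py <<'E'
import numpy as np, cv2
from scipy.spatial.transform import Rotation as R
from workcell import bot
def K(c,h=384): 
    f=h/2/np.tan(np.radians(c["vfov"])/2); return f,c["cx"],c["cy"]
def cloud(name,st=None):
    st=st or bot.read_state()
    c=bot.get_calibration(name); im,d=bot.read_camera(name)
    f,cx,cy=K(c); v,u=np.mgrid[:384,:512]
    p=np.stack([(u-cx)/f*d,(v-cy)/f*d,d],-1)
    if name=="wrist":
        T=c["tool_from_camera"]; T=np.array(T); p=p@T[:3,:3].T+T[:3,3]
        p=p@R.from_rotvec(st["tcp_rot"]).as_matrix().T+np.array(st["tool_pos"])
    else:
        Rm=R.from_rotvec(np.ravel(c["rvec"])).as_matrix(); p=(p-np.ravel(c["tvec"]))@Rm
    p[d==0]=np.nan
    return im,d,p
def save(im,n,s=1.5): cv2.imwrite("pics/"+n,cv2.resize(im[...,::-1],None,fx=s,fy=s,interpolation=cv2.INTER_CUBIC))
E
python3 - <<'E'
from h import *
s=bot.read_state(); print({k:np.round(v,3) for k,v in s.items()})
for n in("top","side"):
    im,d,p=cloud(n); save(im,n+"0.png"); np.savez(n+"0.npz",im=im,d=d,p=p)
    print(n,bot.get_calibration(n))
print(bot.get_calibration("wrist"))
E
```

```text
pics
{'time': np.float64(0.0), 'q': array([-1.306,  0.265,  1.605, -0.   ,  1.274, -0.037]), 'joint_vel': array([-0.002, -0.002, -0.001, -0.001, -0.001, -0.   ]), 'joint_torque': array([-1.0000e-03, -5.1512e+01, -3.6732e+01, -0.0000e+00,  1.3000e-02,
       -0.0000e+00]), 'tool_pos': array([ 0.2  , -0.644,  0.23 ]), 'tcp_rot': array([-3.104, -0.472,  0.   ]), 'wrist_force': array([ 0.6  , -0.067, -0.688]), 'torque': array([-0.019,  0.   ,  0.042]), 'grip_force': np.float64(0.0), 'width': np.float64(0.999)}
top {'vfov': 50.45433089195877, 'cx': 260.55301713553865, 'cy': 193.99785480104612, 'rvec': array([ 2.21931172, -2.15606602,  0.04122725]), 'tvec': array([0.07327853, 0.60078674, 1.06005225])}
side {'vfov': 56.878634349792094, 'cx': 254.5434150643629, 'cy': 197.27453360691055, 'rvec': array([ 2.04584459, -0.53806978,  0.33680627]), 'tvec': array([-0.4913225 ,  0.23099908,  0.49100823])}
{'vfov': 61.91652517233471, 'cx': 261.93419034095655, 'cy': 185.11782849793076, 'tool_from_camera': array([[ 5.66612364e-04, -9.59419032e-01, -2.81983688e-01,
         6.95448581e-02],
       [ 9.99999773e-01,  4.40981165e-04,  5.08988710e-04,
         1.64838416e-04],
       [-3.63983960e-04, -2.81983912e-01,  9.59419064e-01,
        -1.41514654e-01],
       [ 0.00000000e+00,  0.00000000e+00,  0.00000000e+00,
         1.00000000e+00]])}
```

View pics/top0.png

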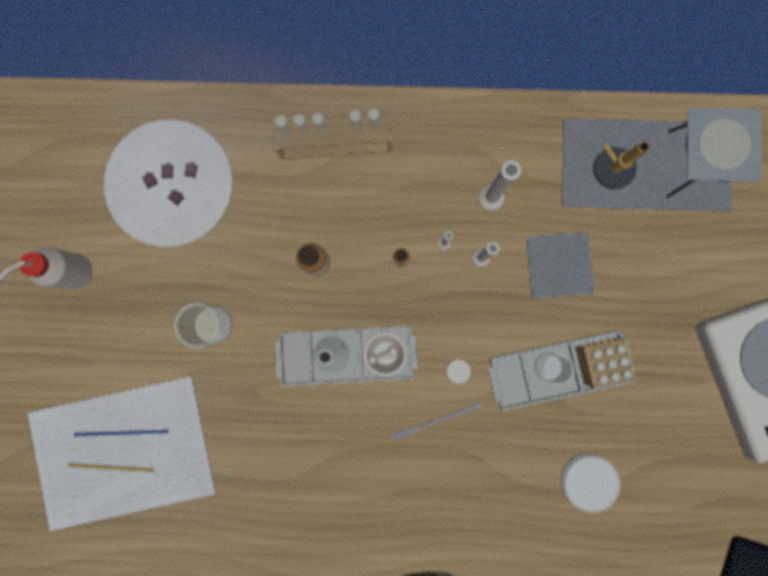

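View pics/side0.png

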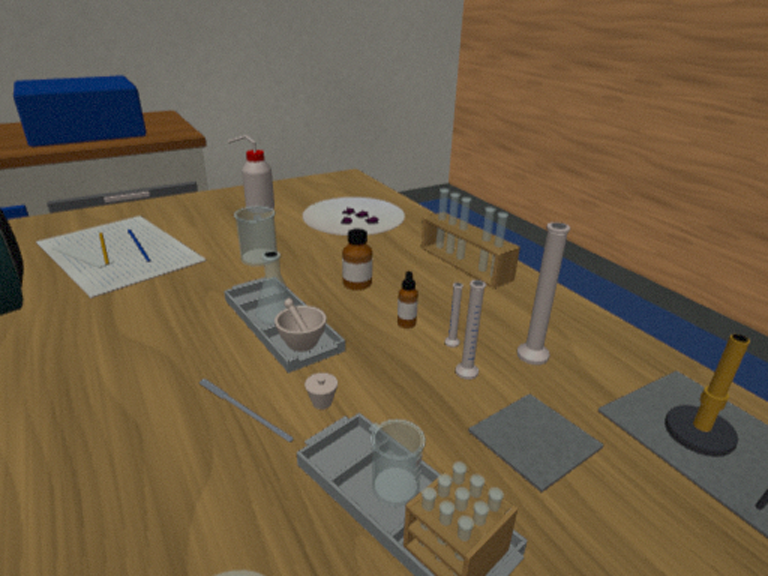

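Top view: left tray (mortar) around (345,355), right tray (rack) (560,370), flask neck (325,357), beaker (552,368), mat (560,265), candidate cylinders at tops (510,170), (490,250), (447,240), dropper (401,257), crucible (458,371). The side view confirms three cylinder sizes and the dropper in front of them.

```bash
cat >> h.py <<'E'
def ray(name,u,v,z):
    c=bot.get_calibration(name); f,cx,cy=K(c); Rm=R.from_rotvec(np.ravel(c["rvec"])).as_matrix()
    o=-Rm.T@np.ravel(c["tvec"]); dd=np.array([(u-cx)/f,(v-cy)/f,1])@Rm
    return o+dd*(z-o[2])/dd[2]
E
python3 - <<'E'
from h import *
t=np.load("top0.npz"); p=t["p"]; im=t["im"]
q=lambda n,u,v,r=3:print(n,np.round(np.nanmedian(p[int(v/1.5)-r:int(v/1.5)+r+1,int(u/1.5)-r:int(u/1.5)+r+1].reshape(-1,3),0)*1000))
q("table",440,300);q("mat",560,265,8);q("bigcap",308,257);q("dropTop",401,256,1);q("cruc",458,371);q("cylS",448,235,1);q("cylM",492,248,1);q("cylL",511,170,1);q("mortar",385,353);q("floorL",296,357);q("flasktop",325,357,1)
q("beakerfloor",552,368,1); q("rack",612,365)
from collections import namedtuple
# trays: points at rim height and grey
hsv=cv2.cvtColor(im,cv2.COLOR_RGB2HSV)
m=(p[...,2]>.010)&(p[...,2]<.026)&(hsv[...,1]<70)
m=m.astype(np.uint8); 
for n,(u0,u1,v0,v1) in dict(grind=(270,420,320,390),test=(484,640,328,412)).items():
    mm=np.zeros_like(m); a=[int(x/1.5) for x in(u0,u1,v0,v1)]; mm[a[2]:a[3],a[0]:a[1]]=m[a[2]:a[3],a[0]:a[1]]
    pts=p[mm>0][:,:2]*1000; r=cv2.minAreaRect(pts.astype(np.float32)); print(n,len(pts),r, np.median(p[mm>0][:,2]))
# mat
a=(slice(150,202),slice(348,400)); mm=(hsv[a][...,1]<60); r=cv2.minAreaRect((p[a][mm][:,:2]*1000).astype(np.float32)); print("mat",r)
big=cv2.resize(im[130:290,170:440],None,fx=2.95,fy=2.95,interpolation=cv2.INTER_CUBIC); cv2.imwrite("pics/crop.png",cv2.convertScaleAbs(big[...,::-1],alpha=1.4))
# object tops above table between
for n,(u0,u1,v0,v1) in dict(S=(438,456,228,250),M=(472,500,238,268),L=(478,524,158,212),D=(392,412,246,266)).items():
    w=p[int(v0/1.5):int(v1/1.5),int(u0/1.5):int(u1/1.5)].reshape(-1,3); w=w[w[:,2]>.02]; 
    if len(w): zz=np.nanpercentile(w[:,2],95); print(n,zz,np.nanmean(w[w[:,2]>zz-.012],0))
E
```

```text
table [586.   4.   1.]
mat [ 655. -207.    6.]
bigcap [646. 227. 101.]
dropTop [654.  75.  91.]
cruc [465. -28.  35.]
cylS [689.   1. 101.]
cylM [664. -67. 141.]
cylL [772. -81. 204.]
mortar [492.  99.  39.]
floorL [477. 256.   4.]
flasktop [485. 193. 110.]
beakerfloor [ 473. -196.    8.]
rack [ 485. -278.   72.]
grind 980 ((484.753662109375, 167.2987518310547), (92.07298278808594, 245.458251953125), 5.035989761352539) 0.019978249028961476
test 759 ((471.084228515625, -209.35928344726562), (92.51326751708984, 246.8056640625), 13.972037315368652) 0.0195576039863675
mat ((655.6183471679688, -208.70584106445312), (113.21461486816406, 113.84407806396484), 6.419979095458984)
S 0.10232133481826002 [ 6.89592883e-01 -6.76566127e-04  9.98324978e-02]
M 0.1430229247002282 [ 0.66516116 -0.06715663  0.14055671]
L 0.20405929475769333 [ 0.77311118 -0.08211258  0.20233799]
D 0.09237788501377729 [0.65673253 0.07591266 0.0901267 ]
```

View pics/crop.png

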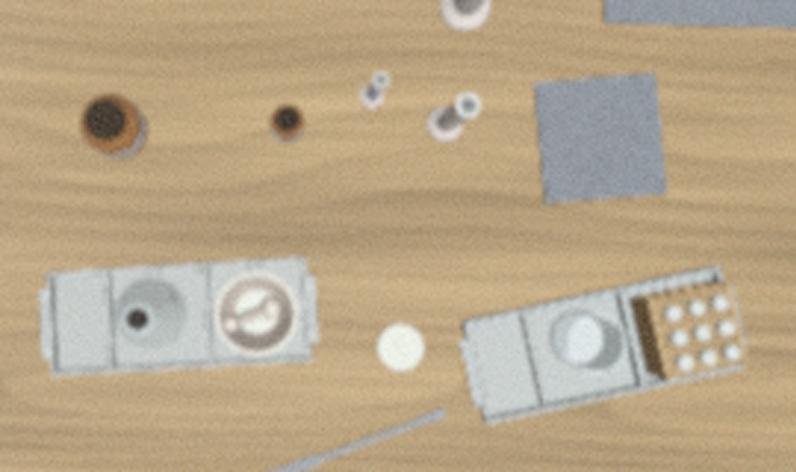

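The crop agrees with the depths: the middle cylinder is 141 mm tall, so it is the one meant. Tray sizes fit apart from the end lips, and the mat is 113 mm square. Next I measure the flask neck, the beaker rim and the free items.

```bash
cat >> h.py <<'E'
def go(x,y,z,yaw=None,st=None):
    """x,y,z mm TCP target; yaw deg = world direction of tool y (mod 180). prints tool-frame shift (before twist) and twist"""
    st=st or bot.read_state(); M=R.from_rotvec(st["tcp_rot"]).as_matrix()
    d=M.T@(np.array([x,y,z])-np.array(st["tool_pos"])*1000)
    cur=np.degrees(np.arctan2(M[1,1],M[0,1])); tw=0
    if yaw is not None: tw=-((yaw-cur+90)%180-90)
    print("pos",np.round(np.array(st["tool_pos"])*1000,1),"yaw %.1f"%cur,"q6 %.2f"%st["q"][5],"shift",np.round(d,1),"twist %.1f"%tw,"tilt",np.round(M[:,2],3))
E
python3 - <<'E'
from h import *
for n in("top","side"):
    p=np.load(n+"0.npz")["p"]
    def box(k,x0,x1,y0,y1,z0,z1):
        w=p[(p[...,0]>x0)&(p[...,0]<x1)&(p[...,1]>y0)&(p[...,1]<y1)&(p[...,2]>z0)&(p[...,2]<z1)]*1000
        if len(w): print(n,k,len(w),"mean",np.round(w.mean(0),1),"min",np.round(w.min(0)),"max",np.round(w.max(0)), "circ",[np.round(v,1) for v in cv2.minEnclosingCircle(w[:,:2].astype(np.float32))])
    box("flask rim",.44,.53,.15,.24,.097,.115)
    box("flask neck",.44,.53,.15,.24,.074,.097)
    box("flask cone",.44,.53,.15,.24,.024,.045)
    box("beaker rim",.42,.53,-.235,-.14,.064,.078)
    box("beaker wall",.42,.53,-.235,-.14,.024,.06)
    box("cyl foot",.63,.7,-.1,-.035,.005,.018)
    box("cyl stem",.63,.7,-.1,-.035,.03,.12)
    box("cyl top",.63,.7,-.1,-.035,.13,.15)
    box("drop body",.62,.69,.045,.11,.01,.055)
    box("drop teat",.62,.69,.045,.11,.078,.1)
go(485,193,200,5)
M=R.from_rotvec(bot.read_state()["tcp_rot"]).as_matrix();print(M.round(3))
E
```

```text
top flask rim 109 mean [486.7 192.4 109.7] min [473. 178. 104.] max [499. 205. 114.] circ [array([487.1, 192.6]), np.float64(14.3)]
top flask neck 6 mean [490.6 183.2  76.9] min [481. 180.  75.] max [498. 188.  80.] circ [array([489.3, 185. ]), np.float64(9.0)]
top flask cone 136 mean [488.9 188.8  34. ] min [443. 164.  24.] max [526. 226.  45.] circ [array([482.9, 207.8]), np.float64(43.8)]
top beaker rim 149 mean [ 474.  -188.6   73.7] min [ 450. -215.   64.] max [ 502. -160.   78.] circ [array([ 473.4, -187.1]), np.float64(29.7)]
top beaker wall 134 mean [ 475.9 -191.9   40.8] min [ 422. -235.   24.] max [ 512. -143.   60.] circ [array([ 471.4, -195.6]), np.float64(55.7)]
top cyl foot 58 mean [662.6 -63.9   9. ] min [643. -93.   5.] max [697. -45.  16.] circ [array([666.5, -68.6]), np.float64(31.2)]
top cyl stem 40 mean [660.6 -62.3  77.3] min [657. -72.  31.] max [668. -59. 118.] circ [array([663. , -65.8]), np.float64(8.0)]
top cyl top 55 mean [665.2 -67.2 140.6] min [657. -77. 134.] max [674. -57. 144.] circ [array([665.6, -67.1]), np.float64(9.6)]
top drop body 20 mean [646.8 
[... 1065 characters left out ...]
m 331 mean [658.3 -73.6  77.2] min [653. -79.  30.] max [670. -63. 120.] circ [array([661.4, -70.4]), np.float64(8.9)]
side cyl top 76 mean [660.1 -71.6 137.1] min [653. -79. 130.] max [671. -61. 141.] circ [array([662.4, -69.3]), np.float64(10.2)]
side drop body 219 mean [648.8  64.6  32.9] min [639.  58.  11.] max [668.  82.  55.] circ [array([653.8,  71.8]), np.float64(15.1)]
side drop teat 32 mean [653.1  71.9  85.5] min [649.  68.  78.] max [658.  78.  92.] circ [array([653.2,  72.6]), np.float64(5.1)]
pos [ 200.5 -643.9  230.1] yaw -72.7 q6 -0.04 shift [ 520.4 -714.4   31.6] twist -77.7 tilt [-0.001  0.002 -1.   ]
[[ 0.955  0.297 -0.001]
 [ 0.297 -0.955  0.002]
 [ 0.    -0.002 -1.   ]]
```

>>> jog_arm([
  [1, 0, 0, 0, -7],
  [1, 0, 0, 0, -7],
  [1, 0, 0, 0, -7],
  [1, 0, 0, 0, -7],
  [1, 0, 0, 0, -7],
  [1, 0, 0, 0, -7],
  [1, 0, 0, 0, -7],
  [1, 0, 0, 0, -7],
  [1, 0, 0, 0, -7],
  [1, 0, 0, 0, -7],
], force=30)

```text
time: 0.93
tool_pos: [0.2005, -0.644, 0.2305]
tcp_rot: [-2.266, -2.174, -0.001]
wrist_force: [-0.1, -0.0, 0.6]
width: 1.002
grip_force: 0.0
```

```bash
python3 - <<'E'
from h import *
go(486,191,200,5)
E
```

```text
pos [ 200.5 -644.   230.5] yaw -2.4 q6 -1.26 shift [846.1 250.9  31.5] twist -7.4 tilt [-0.     0.001 -1.   ]
```

>>> jog_arm([
  [1, 38, 12, 0, 0],
  [1, 38, 12, 0, 0],
  [1, 38, 12, 0, 0],
  [1, 38, 12, 0, 0],
  [1, 38, 12, 0, 0],
  [1, 38, 12, 0, 0],
  [1, 38, 12, 0, 0],
  [1, 38, 12, 0, 0],
  [1, 38, 12, 0, 0],
  [1, 38, 12, 0, 0],
])

```text
time: 1.77
tool_pos: [0.3383, -0.2686, 0.2309]
tcp_rot: [-2.274, -2.167, -0.0]
wrist_force: [0.4, -0.4, 0.3]
width: 1.001
grip_force: 0.0
```

>>> jog_arm([
  [1, 38, 11, 0, 0],
  [1, 38, 11, 0, 0],
  [1, 38, 11, 0, 0],
  [1, 38, 11, 0, 0],
  [1, 38, 11, 0, 0],
  [1, 38, 11, 0, 0],
  [1, 38, 11, 0, 0],
  [1, 38, 11, 0, 0],
  [1, 0, 0, 0, -4],
  [1, 0, 0, 0, -3.4],
])

```text
time: 2.6
tool_pos: [0.4407, 0.0316, 0.2308]
tcp_rot: [-2.118, -2.319, 0.001]
wrist_force: [-0.6, 0.2, 0.4]
width: 1.0
grip_force: 0.0
```

```bash
python3 - <<'E'
from h import *
go(486,191,200,5)
im,d,p=cloud("wrist"); save(im,"w1.png"); np.savez("w1.npz",im=im,p=p)
E
```

```text
pos [440.7  31.6 230.8] yaw 5.2 q6 -0.08 shift [154.7  59.5  30.8] twist 0.2 tilt [-0.001  0.    -1.   ]
```

View pics/w1.png

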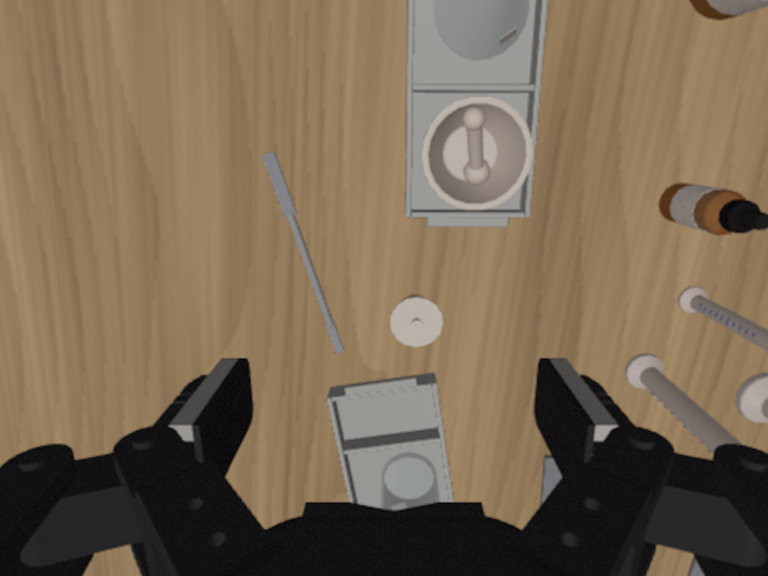

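The wrist view shows the mortar tray (410–545) aligned with the image columns, so yaw 5° fits it. The beaker tray's near end is at (385,385), and no obstacle stands on the path.

>>> jog_arm([
  [1, 31, 12, 0, 0],
  [1, 31, 12, 0, 0],
  [1, 31, 12, 10, 0],
  [1, 31, 12, 10, 0],
  [1, 30, 11, 10, 0],
  [1, 0, 0, 0, 0],
  [1, 0, 0, 0, 0],
])

```text
time: 3.23
tool_pos: [0.4862, 0.1878, 0.1999]
tcp_rot: [-2.126, -2.311, 0.004]
wrist_force: [-0.3, -0.4, 0.9]
width: 1.003
grip_force: 0.0
```

```bash
cat >> h.py <<'E'
def box(p,k,x0,x1,y0,y1,z0,z1):
    a=p*1000; w=a[(a[...,0]>x0)&(a[...,0]<x1)&(a[...,1]>y0)&(a[...,1]<y1)&(a[...,2]>z0)&(a[...,2]<z1)]
    if len(w): print(k,len(w),"mean",np.round(w.mean(0),1),"min",np.round(w.min(0)),"max",np.round(w.max(0)),"circ",[np.round(v,1) for v in cv2.minEnclosingCircle(w[:,:2].astype(np.float32))])
    return w
E
python3 - <<'E'
from h import *
go(486,191,69,5)
im,d,p=cloud("wrist"); save(im,"w2.png"); np.savez("w2.npz",im=im,p=p)
box(p,"rim",440,530,150,240,98,115)
box(p,"neck",440,530,150,240,74,97)
E
```

```text
pos [486.2 187.8 199.9] yaw 4.8 q6 0.24 shift [  3.4   0.5 130.9] twist -0.2 tilt [-0.003 -0.001 -1.   ]
rim 1068 mean [483.6 191.5 108.2] min [469. 177. 104.] max [498. 205. 111.] circ [array([483.6, 190.9]), np.float64(14.4)]
neck 113 mean [482.8 200.5  81.5] min [472. 193.  74.] max [493. 203.  94.] circ [array([482.8, 195.4]), np.float64(10.8)]
```

View pics/w2.png

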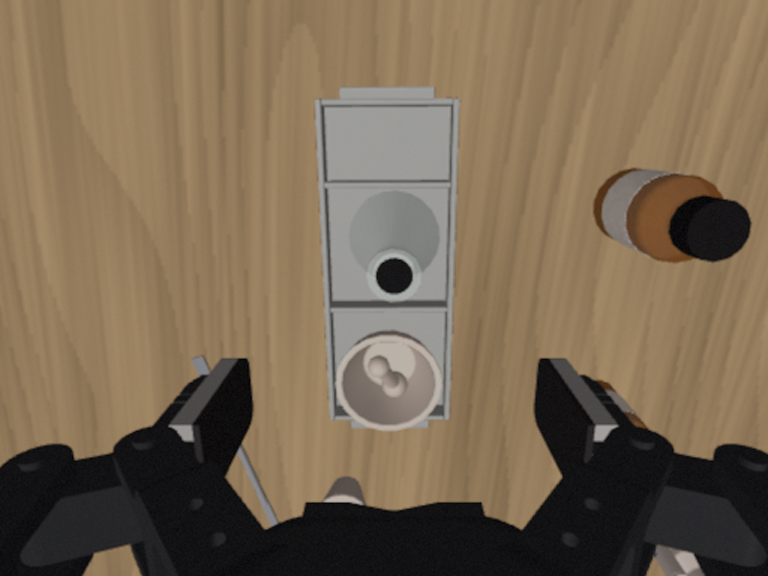

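The flask mouth is centred at (394,276), midway between the fingers (columns 250 and 540), and the narrow place is empty at (388,142). The cloud puts it 2.6 mm off, so I check that in tool coordinates before descending.

```bash
python3 - <<'E'
from h import *
go(486,191,69,5)
for i in range(2):
    st=bot.read_state(); im,d,p=cloud("wrist",st)
    w=box(p,"rim",440,530,150,240,98,115)
    M=R.from_rotvec(st["tcp_rot"]).as_matrix(); print(((w.mean(0)-np.array(st["tool_pos"])*1000)@M).round(1), np.array(st["tool_pos"])*1000, st["tcp_rot"])
E
```

```text
pos [486.4 186.9 200.5] yaw 4.7 q6 0.24 shift [  4.2   0.2 131.5] twist -0.3 tilt [-0.002 -0.001 -1.   ]
rim 1067 mean [483.6 191.5 108.3] min [469. 177. 105.] max [498. 205. 111.] circ [array([483.8, 190.7]), np.float64(14.5)]
[ 4.9 -2.2 92.2] [486.3586093  186.93777911 200.49919176] [-2.12813492 -2.31017251  0.0032268 ]
rim 1060 mean [483.6 191.5 108.2] min [470. 177. 105.] max [497. 205. 110.] circ [array([483.5, 190.9]), np.float64(14.4)]
[ 5.3 -2.5 92.8] [486.55898342 186.45006382 201.00206696] [-2.12946651e+00 -2.30956219e+00  1.93318957e-03]
```

>>> jog_arm([
  [1, 4, -2, 26, 0],
  [1, 0, 0, 26, 0],
  [1, 0, 0, 26, 0],
  [1, 0, 0, 26, 0],
  [1, 0, 0, 26, 0],
  [1, 0, 0, 0, 0],
  [-1, 0, 0, 0, 0],
  [-1, 0, 0, 0, 0],
  [-1, 0, 0, 0, 0],
  [-1, 0, 0, 0, 0],
], force=30)

```text
time: 4.22
tool_pos: [0.4864, 0.1914, 0.0736]
tcp_rot: [2.128, 2.309, 0.006]
wrist_force: [-0.7, -0.1, 1.0]
width: 0.452
grip_force: 0.0
```

>>> jog_arm([
  [-1, 0, 0, 0, 0],
  [-1, 0, 0, 0, 0],
  [-1, 0, 0, 0, 0],
  [-1, 0, 0, 0, 0],
  [-1, 0, 0, 0, 0],
  [-1, 0, 0, 0, 0],
])

```text
time: 4.72
tool_pos: [0.4861, 0.1915, 0.0733]
tcp_rot: [2.127, 2.309, 0.004]
wrist_force: [-0.2, -0.7, 6.6]
width: 0.315
grip_force: 29.0
```

>>> jog_arm([
  [-1, 0, 0, -5, 0],
  [-1, 0, 0, -10, 0],
  [-1, 0, 0, -20, 0],
  [-1, 0, 0, -30, 0],
  [-1, 0, 0, -30, 0],
  [-1, 0, 0, -25, 0],
  [-1, 0, 0, 0, 0],
])

```text
time: 5.3
tool_pos: [0.4884, 0.1925, 0.1986]
tcp_rot: [2.125, 2.307, 0.016]
wrist_force: [0.4, 0.9, 0.1]
width: 0.317
grip_force: 29.6
```

```bash
python3 - <<'E'
from h import *
s=bot.read_state(); print(s["width"],s["grip_force"],s["wrist_force"])
go(655.5,-207,200,5)
im,d,p=cloud("side"); save(im[60:330,60:440],"s1.png",2)
E
```

```text
0.3167571059003466 29.623819291591644 [0.39481541 0.87365016 0.13580294]
pos [488.4 192.5 198.6] yaw 4.7 q6 0.25 shift [-411.8  133.8   -1.1] twist -0.3 tilt [ 0.011  0.004 -1.   ]
```

View pics/s1.png

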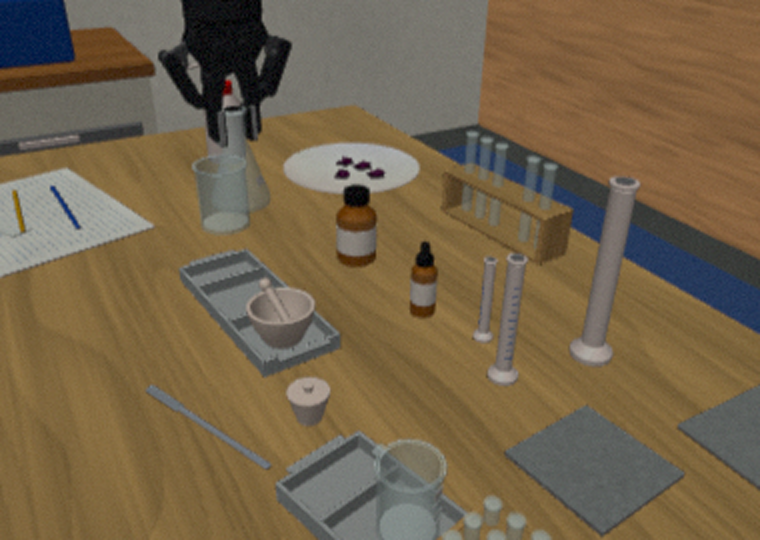

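The flask is held upright, clear of the tray. Now to the mat, raised so it passes the cylinders.

>>> jog_arm([
  [-1, -20, 5, -20, 0],
  [-1, -36, 10, -25, 0],
  [-1, -38, 12, -15, 0],
  [-1, -38, 13, 0, 0],
  [-1, -38, 13, 0, 0],
  [-1, -38, 13, 0, 0],
  [-1, -38, 13, 0, 0],
  [-1, -38, 13, 0, 0],
  [-1, -38, 13, 0, 0],
  [-1, -38, 13, 0, 0],
])

```text
time: 6.18
tool_pos: [0.6298, -0.1564, 0.2472]
tcp_rot: [-2.127, -2.308, 0.002]
wrist_force: [1.2, -0.2, -0.9]
width: 0.314
grip_force: 29.7
```

>>> jog_arm([
  [-1, -30, 9, 0, 0],
  [-1, -18, 5, 10, 0],
  [-1, 0, 0, 30, 0],
  [-1, 0, 0, 30, 0],
  [-1, 0, 0, 25, 0],
  [-1, 0, 0, 0, 0],
  [-1, 0, 0, 0, 0],
])

```text
time: 6.77
tool_pos: [0.6458, -0.2005, 0.1506]
tcp_rot: [-2.124, -2.306, 0.004]
wrist_force: [1.3, -0.4, -0.3]
width: 0.314
grip_force: 29.7
```

```bash
python3 - <<'E'
from h import *
go(655.5,-207,75,5)
E
```

```text
pos [ 645.8 -200.5  150.6] yaw 4.7 q6 -0.42 shift [-7.5  9.7 75.5] twist -0.3 tilt [-0.007  0.002 -1.   ]
```

>>> jog_arm([
  [-1, -7, 9, 20, 0],
  [-1, 0, 0, 25, 0],
  [-1, 0, 0, 15, 0],
  [-1, 0, 0, 8, 0],
  [-1, 0, 0, 3, 0],
  [-1, 0, 0, 0, 0],
  [-1, 0, 0, 0, 0],
  [-1, 0, 0, 0, 0],
])

```text
time: 7.43
tool_pos: [0.6589, -0.208, 0.085]
tcp_rot: [2.127, 2.309, 0.002]
wrist_force: [0.4, 1.2, -1.4]
width: 0.32
grip_force: 29.8
```

>>> jog_arm([
  [-1, 0, 0, 3, 0],
  [-1, 0, 0, 2, 0],
  [-1, 0, 0, 2, 0],
  [-1, 0, 0, 0, 0],
  [-1, 0, 0, 0, 0],
  [-1, 0, 0, 0, 0],
])

```text
time: 7.93
tool_pos: [0.6577, -0.2076, 0.076]
tcp_rot: [-2.128, -2.31, 0.0]
wrist_force: [-0.4, 1.0, -0.8]
width: 0.318
grip_force: 29.8
```

>>> jog_arm([
  [-1, 0, 0, 1, 0],
  [-1, 0, 0, 0, 0],
  [-1, 0, 0, 0, 0],
  [-1, 0, 0, 0, 0],
])

```text
time: 8.27
tool_pos: [0.6581, -0.2078, 0.0755]
tcp_rot: [2.128, 2.31, 0.0]
wrist_force: [-1.0, 0.3, 2.1]
width: 0.316
grip_force: 29.8
```

```bash
python3 - <<'E'
from h import *
for i in range(4):
    im,d,p=cloud("side"); s=bot.read_state(); print((s["tool_pos"]*1000).round(1),s["wrist_force"].round(2))
save(im[180:350,280:470],"s2.png",4)
E
```

```text
[ 658.  -207.8   75.5] [-0.78  0.72  0.93]
[ 658.  -207.8   75.5] [-0.19  0.69  1.53]
[ 658.  -207.8   75.5] [-0.64 -0.19  1.63]
[ 658.  -207.8   75.5] [-1.21  0.15  1.67]
```

View pics/s2.png

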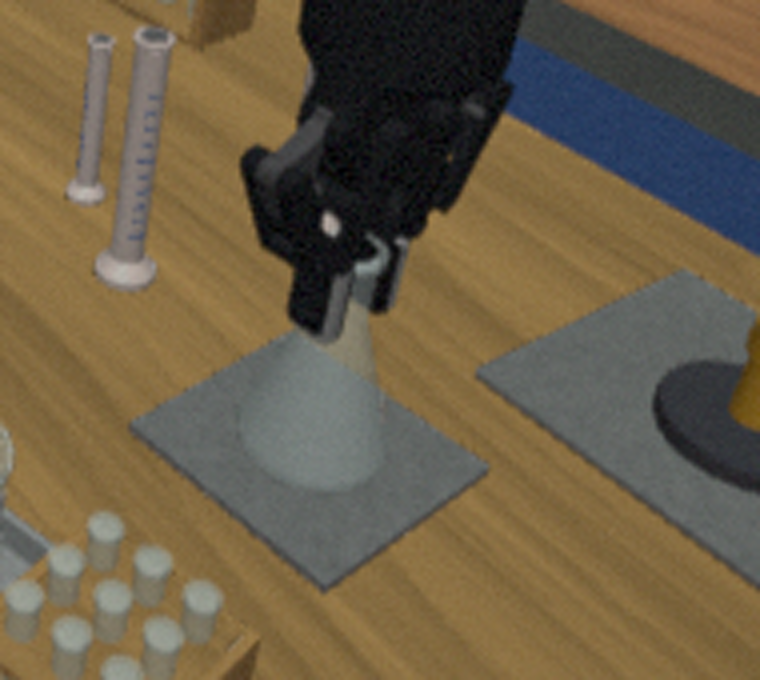

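The flask stands centred on the mat at about (315,440) in the crop, and its TCP height matches the expected 75.3 mm. Releasing it, then over to the beaker.

>>> jog_arm([
  [0, 0, 0, 0, 0],
  [1, 0, 0, 0, 0],
  [1, 0, 0, 0, 0],
  [1, 0, 0, 0, 0],
  [1, 0, 0, 0, 0],
  [1, 0, 0, -15, 0],
  [1, 0, 0, -30, 0],
  [1, 0, 0, -40, 0],
  [1, 0, 0, -40, 0],
  [1, 4, -24, 0, -1],
])

```text
time: 9.3
tool_pos: [0.6421, -0.2079, 0.2129]
tcp_rot: [2.094, 2.315, 0.013]
wrist_force: [0.7, -0.4, 1.2]
width: 0.997
grip_force: 0.0
```

>>> jog_arm([
  [1, 6, -32, 0, 0],
  [1, 6, -32, 0, 0],
  [1, 6, -32, 0, 0],
  [1, 6, -32, 0, 0],
  [1, 6, -31, 0, 0],
  [1, 0, 0, 0, -5],
  [1, 0, 0, 0, -3.3],
  [1, 0, 0, 0, 0],
  [1, 0, 0, 0, 0],
  [1, 0, 0, 0, 0],
])

```text
time: 10.13
tool_pos: [0.4728, -0.1917, 0.2009]
tcp_rot: [1.935, 2.473, 0.0]
wrist_force: [-0.7, 0.4, 0.6]
width: 1.0
grip_force: 0.0
```

```bash
python3 - <<'E'
from h import *
go(473,-189,30,14)
im,d,p=cloud("wrist"); save(im,"w3.png"); np.savez("w3.npz",im=im,p=p)
box(p,"rim",430,520,-235,-145,66,80)
a=p*1000; m=(a[...,2]>15)&(a[...,2]<23)&(a[...,0]>400)&(a[...,0]<540)&(a[...,1]>-340)&(a[...,1]<-70)
print(cv2.minAreaRect(a[m][:,:2].astype(np.float32)))
im,d,p=cloud("side");box(p,"flask neck",610,700,-250,-160,85,115)
E
```

```text
pos [ 472.8 -191.7  200.9] yaw 13.9 q6 -0.68 shift [  2.7   0.7 170.9] twist -0.1 tilt [ 0.001 -0.    -1.   ]
rim 1172 mean [ 471.6 -190.3   72.8] min [ 445. -218.   66.] max [ 499. -160.   76.] circ [array([ 470.7, -189.4]), np.float64(29.9)]
((467.0347900390625, -208.16128540039062), (92.27053833007812, 238.7415008544922), 13.899940490722656)
flask neck 315 mean [ 652.2 -211.   103.2] min [ 642. -222.   85.] max [ 670. -195.  112.] circ [array([ 655.6, -208. ]), np.float64(14.9)]
```

View pics/w3.png

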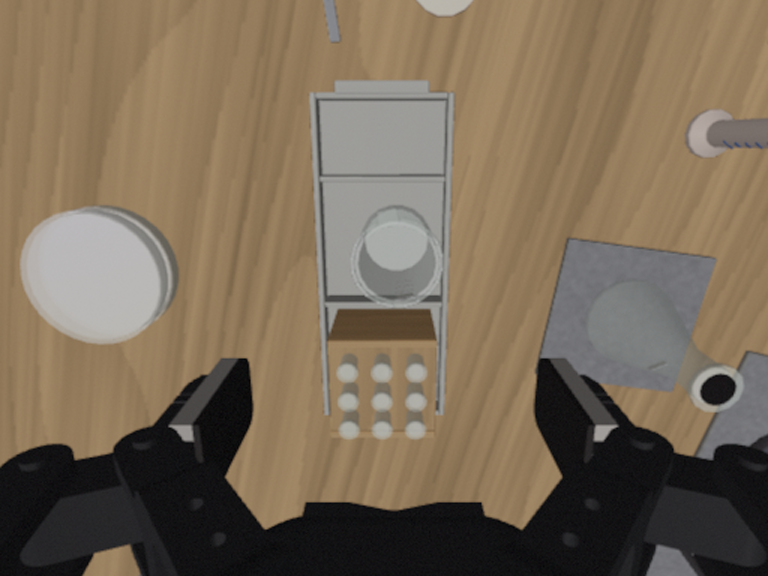

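The beaker rim is at (396,262), between the fingers, the flask stands on the mat, and the tray (315–450) is aligned with the columns. Descending.

>>> jog_arm([
  [1, 1, 0, 30, 0],
  [1, 0, 0, 38, 0],
  [1, 0, 0, 38, 0],
  [1, 0, 0, 38, 0],
  [1, 0, 0, 20, 0],
  [1, 0, 0, 8, 0],
  [1, 0, 0, 3, 0],
  [1, 0, 0, 0, 0],
  [1, 0, 0, 0, 0],
  [0.6, 0, 0, 0, 0],
])

```text
time: 11.07
tool_pos: [0.4741, -0.1915, 0.0272]
tcp_rot: [1.932, 2.472, 0.001]
wrist_force: [0.4, -0.0, 0.6]
width: 0.88
grip_force: 0.0
```

>>> jog_arm([
  [-1, 0, 0, 0, 0],
  [-1, 0, 0, 0, 0],
  [-1, 0, 0, 0, 0],
  [-1, 0, 0, 0, 0],
  [-1, 0, 0, 0, 0],
  [-1, 0, 0, 0, 0],
], force=25)

```text
time: 11.57
tool_pos: [0.4734, -0.1911, 0.0267]
tcp_rot: [1.933, 2.473, 0.001]
wrist_force: [-0.5, -0.1, 6.2]
width: 0.583
grip_force: 25.7
```

>>> jog_arm([
  [-1, 0, 0, -8, 0],
  [-1, 0, 0, -20, 0],
  [-1, 0, 0, -35, 0],
  [-1, 0, 0, -35, 0],
  [-1, 0, 0, -20, 0],
  [-1, 20, 5, 0, 0],
  [-1, 35, 10, 0, 0],
  [-1, 37, 10, 0, 0],
  [-1, 37, 10, 0, 0],
  [-1, 37, 10, 0, 0],
])

```text
time: 12.4
tool_pos: [0.4752, -0.0173, 0.1438]
tcp_rot: [1.935, 2.474, 0.001]
wrist_force: [0.9, -0.6, -1.0]
width: 0.574
grip_force: 26.2
```

>>> jog_arm([
  [-1, 37, 10, 0, 0],
  [-1, 37, 10, 0, 0],
  [-1, 37, 10, 0, 0],
  [-1, 37, 10, 0, 0],
  [-1, 30, 10, 0, 0],
  [-1, 18, 6, 0, 3],
  [-1, 0, 0, 0, 6],
  [-1, 0, 0, 0, 0],
  [-1, 0, 0, 0, 0],
  [-1, 0, 0, 0, 0],
])

```text
time: 13.23
tool_pos: [0.4823, 0.1845, 0.1432]
tcp_rot: [-2.12, -2.318, 0.001]
wrist_force: [-0.5, -0.2, -0.7]
width: 0.579
grip_force: 26.2
```

```bash
python3 - <<'E'
from h import *
s=bot.read_state(); print(s["width"],s["grip_force"])
go(483,185,27,5)
im,d,p=cloud("wrist"); save(im,"w4.png"); np.savez("w4.npz",im=im,p=p)
a=p*1000; m=(a[...,2]>15)&(a[...,2]<23)&(a[...,0]>420)&(a[...,0]<550)&(a[...,1]>30)&(a[...,1]<310)
print(cv2.minAreaRect(a[m][:,:2].astype(np.float32)))
E
```

```text
0.5794642020091166 26.21560192666948
pos [482.3 184.5 143.2] yaw 5.1 q6 0.23 shift [  0.4   0.7 116.2] twist 0.1 tilt [-0. -0. -1.]
((477.5024719238281, 210.92210388183594), (92.42601776123047, 153.9519500732422), 4.864804267883301)
```

View pics/w4.png

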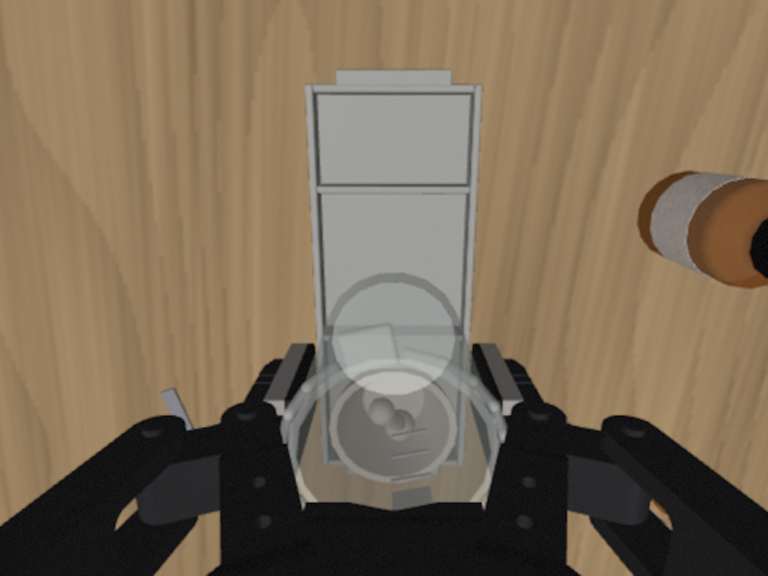

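The tray's centreline (column 394) lies under the hand, and the square place is free ahead of the beaker base (395,330). Descending.

>>> jog_arm([
  [-1, 0, 0, 25, 0],
  [-1, 0, 0, 30, 0],
  [-1, 0, 0, 30, 0],
  [-1, 0, 0, 17, 0],
  [-1, 0, 0, 6, 0],
  [-1, 0, 0, 2, 0],
  [-1, 0, 0, 2, 0],
  [-1, 0, 0, 1, 0],
  [-1, 0, 0, 0, 0],
  [-1, 0, 0, 0, 0],
])

```text
time: 14.12
tool_pos: [0.4838, 0.1854, 0.0315]
tcp_rot: [2.122, 2.315, 0.003]
wrist_force: [0.1, 0.3, -0.5]
width: 0.58
grip_force: 26.2
```

>>> jog_arm([
  [-1, 0, 0, 1, 0],
  [-1, 0, 0, 0.5, 0],
  [-1, 0, 0, 0, 0],
  [-1, 0, 0, 0, 0],
  [-1, 0, 0, 0, 0],
  [-1, 0, 0, 0, 0],
  [-1, 0, 0, 0, 0],
])

```text
time: 14.7
tool_pos: [0.4826, 0.1851, 0.0286]
tcp_rot: [-2.122, -2.316, 0.0]
wrist_force: [-0.0, 0.2, -0.6]
width: 0.577
grip_force: 26.2
```

>>> jog_arm([
  [-1, 0, 0, 1, 0],
  [-1, 0, 0, 0.5, 0],
  [-1, 0, 0, 0, 0],
  [-1, 0, 0, 0, 0],
  [-1, 0, 0, 0, 0],
  [-1, 0, 0, 0, 0],
])

```text
time: 15.2
tool_pos: [0.4826, 0.1851, 0.0271]
tcp_rot: [2.123, 2.316, -0.0]
wrist_force: [0.2, 0.2, -0.7]
width: 0.578
grip_force: 26.2
```

>>> jog_arm([
  [-1, 0, 0, 0.7, 0],
  [-1, 0, 0, 0.3, 0],
  [-1, 0, 0, 0, 0],
  [-1, 0, 0, 0, 0],
  [-1, 0, 0, 0, 0],
])

```text
time: 15.62
tool_pos: [0.4828, 0.1852, 0.0267]
tcp_rot: [2.123, 2.316, 0.0]
wrist_force: [-2.8, 0.1, 5.9]
width: 0.58
grip_force: 26.6
```

>>> jog_arm([
  [0.3, 0, 0, 0, 0],
  [0.6, 0, 0, 0, 0],
  [1, 0, 0, 0, 0],
  [1, 0, 0, 0, 0],
  [1, 0, 0, 0, 0],
  [1, 0, 0, -12, 0],
  [1, 0, 0, -30, 0],
  [1, 0, 0, -40, 0],
  [1, 0, 0, -40, 0],
  [1, 0, 0, -40, 0],
])

```text
time: 16.45
tool_pos: [0.4821, 0.1849, 0.1904]
tcp_rot: [-2.122, -2.316, 0.0]
wrist_force: [0.8, -0.5, 0.5]
width: 1.004
grip_force: 0.0
```

>>> jog_arm([
  [1, -22, 7, -20, 0],
  [1, -38, 13, 0, 0],
  [1, -38, 13, 0, 0],
  [1, -38, 13, 0, 0],
  [1, -38, 13, 0, 0],
  [1, -38, 13, 0, 0],
  [1, -38, 13, 0, 0],
  [1, -38, 13, 0, 0],
  [1, -38, 13, 0, 0],
  [1, -38, 13, 0, 0],
])

```text
time: 17.28
tool_pos: [0.6382, -0.1688, 0.2092]
tcp_rot: [2.122, 2.315, 0.001]
wrist_force: [0.8, 0.1, -0.7]
width: 1.001
grip_force: 0.0
```

>>> jog_arm([
  [1, -30, 11, 0, 0],
  [1, -12, 4, 0, 0],
  [1, 0, 0, 0, 0],
  [1, 0, 0, 0, 0],
  [1, 0, 0, 0, 0],
])

```text
time: 17.7
tool_pos: [0.6559, -0.206, 0.2083]
tcp_rot: [-2.121, -2.316, -0.0]
wrist_force: [0.0, -0.6, -0.7]
width: 1.0
grip_force: 0.0
```

```bash
python3 - <<'E'
from h import *
go(657,-208,76,5)
im,d,p=cloud("wrist")
box(p,"flask rim",610,700,-250,-160,100,118)
im,d,p=cloud("side");box(p,"beaker rim",440,530,130,240,66,80); save(im[100:300,60:340],"s3.png",2.5)
E
```

```text
pos [ 655.9 -206.   208.3] yaw 5.0 q6 -0.43 shift [ -2.2   1.  132.3] twist 0.0 tilt [-0.001  0.001 -1.   ]
flask rim 996 mean [ 655.4 -207.8  110.2] min [ 641. -222.  107.] max [ 669. -194.  113.] circ [array([ 655.5, -208.3]), np.float64(14.3)]
beaker rim 173 mean [480.6 186.   70.8] min [454. 157.  66.] max [507. 216.  75.] circ [array([478.4, 186.1]), np.float64(30.6)]
```

View pics/s3.png

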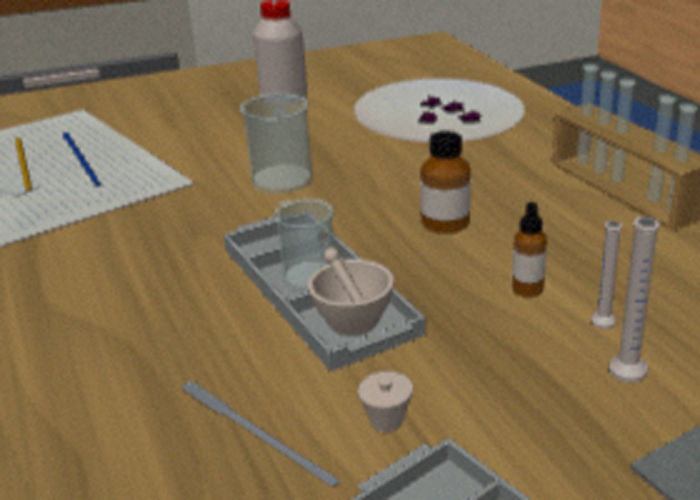

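The beaker stands upright in the square place at (305,245) in the crop. Now the flask again.

>>> jog_arm([
  [1, -2, 0, 30, 0],
  [1, 0, 0, 38, 0],
  [1, 0, 0, 38, 0],
  [1, 0, 0, 20, 0],
  [1, 0, 0, 7, 0],
  [1, 0, 0, 0, 0],
  [1, 0, 0, 0, 0],
  [-1, 0, 0, 0, 0],
  [-1, 0, 0, 0, 0],
  [-1, 0, 0, 0, 0],
], force=30)

```text
time: 18.63
tool_pos: [0.6582, -0.2098, 0.0777]
tcp_rot: [2.12, 2.313, 0.002]
wrist_force: [0.6, 0.5, 1.0]
width: 0.6
grip_force: 0.0
```

>>> jog_arm([
  [-1, 0, 0, 0, 0],
  [-1, 0, 0, 0, 0],
  [-1, 0, 0, 0, 0],
  [-1, 0, 0, 0, 0],
  [-1, 0, 0, 0, 0],
  [-1, 0, 0, 0, 0],
  [-1, 0, 0, 0, 0],
])

```text
time: 19.22
tool_pos: [0.6576, -0.2096, 0.0763]
tcp_rot: [2.121, 2.314, 0.002]
wrist_force: [1.3, -1.0, 5.1]
width: 0.32
grip_force: 29.3
```

>>> jog_arm([
  [-1, 0, 0, -8, 0],
  [-1, 0, 0, -20, 0],
  [-1, 0, 0, -35, 0],
  [-1, 0, 0, -37, 0],
  [-1, 2, -10, -20, 0],
  [-1, 5, -28, 0, 0],
  [-1, 6, -34, 0, 0],
  [-1, 6, -34, 0, 0],
  [-1, 6, -34, 0, 0],
  [-1, 5, -30, 0, 0],
])

```text
time: 20.05
tool_pos: [0.4816, -0.1934, 0.1941]
tcp_rot: [-2.121, -2.314, 0.002]
wrist_force: [-0.5, 0.4, -1.5]
width: 0.317
grip_force: 29.7
```

>>> jog_arm([
  [-1, 3, -20, 0, -3],
  [-1, 0, 0, 0, -6],
  [-1, 0, 0, 0, 0],
  [-1, 0, 0, 0, 0],
  [-1, 0, 0, 0, 0],
  [-1, 0, 0, 0, 0],
])

```text
time: 20.55
tool_pos: [0.4649, -0.193, 0.195]
tcp_rot: [-1.936, -2.474, 0.0]
wrist_force: [0.2, 0.5, -1.1]
width: 0.318
grip_force: 29.8
```

```bash
python3 - <<'E'
from h import *
go(465.5,-193,74,14)
im,d,p=cloud("wrist"); save(im,"w5.png")
E
```

```text
pos [ 464.9 -193.   195. ] yaw 13.9 q6 -0.69 shift [ -0.2   0.6 121. ] twist -0.1 tilt [-0.  0. -1.]
```

View pics/w5.png

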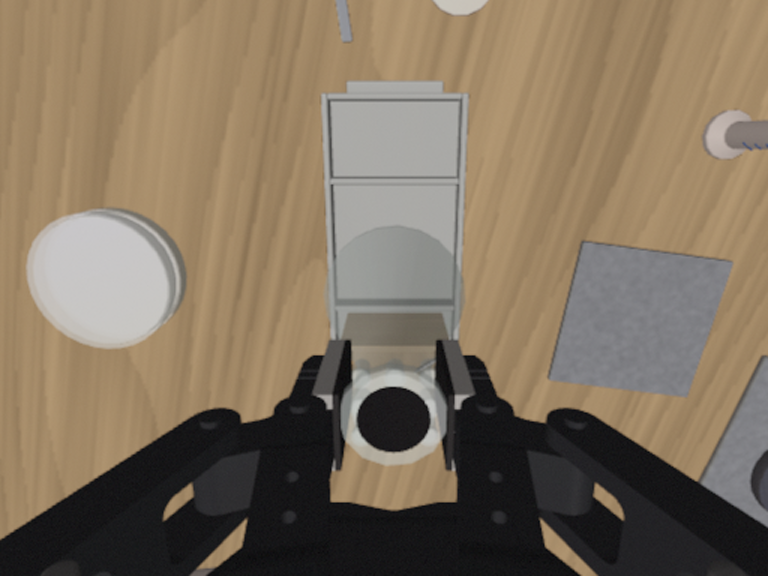

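The tray is centred at column 395 and the flask at 393. I check the along-tray fit from the dividers at rows 181 and 303.

```bash
python3 - <<'E'
from h import *
st=bot.read_state(); im,d,p=cloud("wrist",st); M=R.from_rotvec(st["tcp_rot"]).as_matrix()
q=(p*1000-st["tool_pos"]*1000)@M
for r in (97,181,303):
    c=q[int(r/1.5)-5:int(r/1.5)+6,235:290]; zz=np.nanmedian(c[...,2],1); xx=np.nanmedian(c[...,0],1); print(r,xx.round(1),(195-zz).round(1))
E
```

```text
97 [99.8 98.9 98.1 97.2 96.4 95.5 94.6 93.7 93.4 93.  92.1] [19.2 19.1 18.9 18.6 18.7 18.9 18.9 18.6 10.1  3.1  3. ]
181 [47.9 46.9 45.9 45.4 45.2 44.2 43.3 42.3 39.8 38.8 37.8] [ 2.9  3.   3.2 10.2 18.9 19.2 19.1 18.8  3.2  3.1  3. ]
303 [17.7 17.3 17.1 16.7 16.7 16.3 15.9 15.8 15.3 15.4 15. ] [176.4 176.9 178.  178.3 179.9 180.5 180.9 181.9 182.2 183.9 184.3]
```

Along-tray error is under 1 mm. Descending.

>>> jog_arm([
  [-1, 0, 0.5, 25, 0],
  [-1, 0, 0, 30, 0],
  [-1, 0, 0, 30, 0],
  [-1, 0, 0, 18, 0],
  [-1, 0, 0, 8, 0],
  [-1, 0, 0, 3, 0],
  [-1, 0, 0, 2, 0],
  [-1, 0, 0, 1, 0],
  [-1, 0, 0, 0, 0],
  [-1, 0, 0, 0, 0],
])

```text
time: 21.48
tool_pos: [0.466, -0.1933, 0.0795]
tcp_rot: [1.933, 2.473, 0.001]
wrist_force: [-0.3, -0.4, -0.4]
width: 0.318
grip_force: 29.8
```

>>> jog_arm([
  [-1, 0, 0, 1, 0],
  [-1, 0, 0, 0, 0],
  [-1, 0, 0, 0, 0],
  [-1, 0, 0, 0, 0],
  [-1, 0, 0, 0, 0],
  [-1, 0, 0, 0, 0],
])

```text
time: 21.98
tool_pos: [0.4649, -0.1928, 0.0772]
tcp_rot: [1.934, 2.475, 0.0]
wrist_force: [-0.5, -0.5, 0.1]
width: 0.315
grip_force: 29.8
```

>>> jog_arm([
  [-1, 0, 0, 1.5, 0],
  [-1, 0, 0, 1, 0],
  [-1, 0, 0, 0.5, 0],
  [-1, 0, 0, 0, 0],
  [-1, 0, 0, 0, 0],
  [-1, 0, 0, 0, 0],
])

```text
time: 22.48
tool_pos: [0.4652, -0.1929, 0.0743]
tcp_rot: [1.934, 2.475, 0.0]
wrist_force: [0.6, 1.0, 1.8]
width: 0.315
grip_force: 29.9
```

>>> jog_arm([
  [-1, 0, 0, 0.5, 0],
  [-1, 0, 0, 0, 0],
  [-1, 0, 0, 0, 0],
  [-1, 0, 0, 0, 0],
])

```text
time: 22.82
tool_pos: [0.4655, -0.1929, 0.0742]
tcp_rot: [1.934, 2.475, 0.001]
wrist_force: [0.5, 1.2, 5.7]
width: 0.317
grip_force: 30.0
```

>>> jog_arm([
  [0.2, 0, 0, 0, 0],
  [1, 0, 0, 0, 0],
  [1, 0, 0, 0, 0],
  [1, 0, 0, 0, 0],
  [1, 0, 0, -10, 0],
  [1, 0, 0, -25, 0],
  [1, 0, 0, -38, 0],
  [1, 0, 0, -38, 0],
  [1, 0, 0, -25, 0],
  [1, 6, 16, 0, 0],
])

```text
time: 23.65
tool_pos: [0.4816, -0.1858, 0.2178]
tcp_rot: [1.929, 2.465, 0.003]
wrist_force: [0.3, -0.6, 0.8]
width: 0.998
grip_force: 0.0
```

>>> jog_arm([
  [1, 11, 33, 0, 0],
  [1, 11, 35, 0, 0],
  [1, 11, 35, 0, 0],
  [1, 11, 35, 0, 0],
  [1, 11, 35, 0, 0],
  [1, 8, 24, 0, 3],
  [1, 3, 8, 0, 6],
  [1, 0, 0, 0, 0],
  [1, 0, 0, 0, 0],
  [1, 0, 0, 0, 0],
])

```text
time: 24.48
tool_pos: [0.6614, -0.0704, 0.2097]
tcp_rot: [-2.12, -2.318, 0.001]
wrist_force: [-0.0, 0.1, 0.8]
width: 1.002
grip_force: 0.0
```

```bash
python3 - <<'E'
from h import *
go(662.5,-69.5,82,5)
im,d,p=cloud("wrist"); save(im,"w6.png")
box(p,"cyl top",630,700,-105,-35,132,150)
box(p,"cyl stem",630,700,-105,-35,30,125)
im,d,p=cloud("side");box(p,"flask rim",420,510,-240,-150,97,115);box(p,"flask cone",420,510,-240,-150,24,50)
E
```

```text
pos [661.4 -70.4 209.7] yaw 5.1 q6 -0.23 shift [  0.8   1.3 127.7] twist 0.1 tilt [-0.001 -0.    -1.   ]
cyl top 591 mean [662.  -68.7 139.2] min [652. -79. 132.] max [672. -59. 141.] circ [array([662.1, -69. ]), np.float64(9.8)]
cyl stem 445 mean [661.1 -62.7  85.5] min [654. -68.  30.] max [670. -61. 125.] circ [array([661.8, -67.6]), np.float64(8.3)]
flask rim 289 mean [ 462.3 -193.6  107.1] min [ 449. -206.   97.] max [ 478. -177.  110.] circ [array([ 463.5, -190.7]), np.float64(15.1)]
flask cone 608 mean [ 454.8 -205.6   36.5] min [ 436. -219.   24.] max [ 486. -174.   50.] circ [array([ 462.7, -192.3]), np.float64(27.2)]
```

View pics/w6.png

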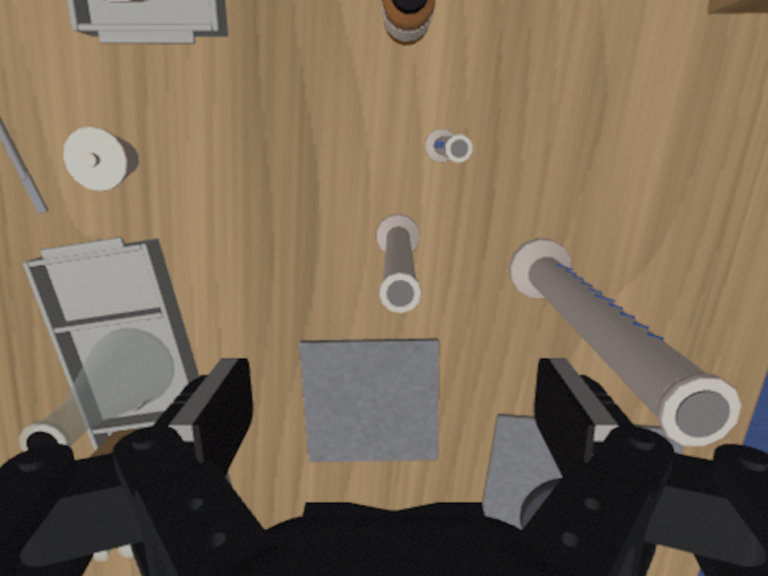

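Flask upright in its place at (125,370); the cylinder's mouth at (399,293) is between the fingers, and the tall cylinder at (700,410) is clear. Descending with the fingers half open.

>>> jog_arm([
  [0, 1, 1, 0, 0],
  [0, 0, 0, 25, 0],
  [0, 0, 0, 38, 0],
  [0, 0, 0, 35, 0],
  [0, 0, 0, 20, 0],
  [0, 0, 0, 10, 0],
  [0, 0, 0, 0, 0],
  [0, 0, 0, 0, 0],
  [-1, 0, 0, 0, 0],
  [-1, 0, 0, 0, 0],
], force=30)

```text
time: 25.42
tool_pos: [0.6651, -0.0692, 0.0845]
tcp_rot: [2.12, 2.313, 0.004]
wrist_force: [-0.2, 0.4, 0.4]
width: 0.225
grip_force: 0.0
```

>>> jog_arm([
  [-1, 0, 0, 0, 0],
  [-1, 0, 0, 0, 0],
  [-1, 0, 0, 0, 0],
  [-1, 0, 0, 0, 0],
  [-1, 0, 0, 0, 0],
  [-1, 0, 0, 0, 0],
])

```text
time: 25.92
tool_pos: [0.6651, -0.0691, 0.0844]
tcp_rot: [2.12, 2.313, 0.004]
wrist_force: [0.1, -0.8, 6.5]
width: 0.18
grip_force: 29.7
```

>>> jog_arm([
  [-1, 0, 0, -8, 0],
  [-1, 0, 0, -20, 0],
  [-1, 0, 0, -35, 0],
  [-1, 0, 0, -38, 0],
  [-1, 0, 0, -29, 0],
  [-1, 16, -8, 0, 0],
  [-1, 30, -14, 0, 0],
  [-1, 36, -17, 0, 0],
  [-1, 36, -17, 0, 0],
  [-1, 36, -17, 0, 0],
])

```text
time: 26.75
tool_pos: [0.5756, 0.0794, 0.2118]
tcp_rot: [-2.124, -2.315, -0.0]
wrist_force: [0.2, 0.9, 0.3]
width: 0.182
grip_force: 29.3
```

>>> jog_arm([
  [-1, 36, -17, 0, 0],
  [-1, 36, -17, 0, 0],
  [-1, 36, -17, 0, 0],
  [-1, 36, -17, 0, 0],
  [-1, 28, -13, 0, 0],
  [-1, 13, -5, 0, 0],
  [-1, 0, 0, 0, 0],
  [-1, 0, 0, 0, 0],
  [-1, 0, 0, 0, 0],
  [-1, 0, 0, 0, 0],
])

```text
time: 27.58
tool_pos: [0.4757, 0.2541, 0.2117]
tcp_rot: [2.124, 2.315, -0.0]
wrist_force: [-1.3, -1.0, -0.3]
width: 0.185
grip_force: 29.3
```

```bash
python3 - <<'E'
from h import *
go(477,255,88,5)
st=bot.read_state(); print(st["width"]); im,d,p=cloud("wrist",st); M=R.from_rotvec(st["tcp_rot"]).as_matrix()
save(im,"w7.png")
q=(p*1000-st["tool_pos"]*1000)@M; z=st["tool_pos"][2]*1000
c=q[:,225:235]; m=(abs(z-c[...,2]-20)<3.5)&(c[...,0]>-45)&(c[...,0]<45); print("x walls", sorted(set(np.round(c[m][:,0])))) 
m=(abs(z-q[...,2]-20)<3.5)&(q[...,0]>5)&(q[...,0]<25)&(abs(q[...,1])<60); print("y walls",sorted(set(np.round(q[m][:,1]))))
im,d,p=cloud("side"); save(im[30:230,60:340],"s4.png",2.5)
w=box(p,"cyl",440,520,220,290,125,290)
E
```

```text
pos [475.7 254.1 211.7] yaw 4.9 q6 0.36 shift [  0.8   1.4 123.7] twist -0.1 tilt [ 0. -0. -1.]
0.18470800428192813
x walls [np.float64(-28.0), np.float64(-27.0), np.float64(-26.0), np.float64(-25.0), np.float64(24.0), np.float64(25.0), np.float64(26.0), np.float64(27.0), np.float64(28.0), np.float64(29.0), np.float64(30.0), np.float64(31.0), np.float64(32.0), np.float64(33.0)]
y walls [np.float64(-48.0), np.float64(-47.0), np.float64(-46.0), np.float64(-45.0), np.float64(-44.0), np.float64(-43.0), np.float64(-42.0), np.float64(-41.0), np.float64(-40.0), np.float64(-39.0), np.float64(-37.0), np.float64(-36.0), np.float64(-35.0), np.float64(-34.0), np.float64(-33.0), np.float64(-32.0), np.float64(-31.0), np.float64(-30.0), np.float64(-29.0), np.float64(-28.0), np.float64(-27.0), np.float64(-26.0), np.float64(-25.0), np.float64(-24.0), np.float64(-23.0), np.float64(-22.0), np.float64(-21.0), np.float64(-20.0), np.float64(-19.0), np.float64(-18.0), np.float64(-17.0), np.float64(-16.0), np.float64(-14.0), np.float64(-13.0), np.float64(-12.0), np.float64(-11.0), np.float64(-10.0), np.floa
[... 323 characters left out ...]
, np.float64(11.0), np.float64(12.0), np.float64(13.0), np.float64(14.0), np.float64(15.0), np.float64(16.0), np.float64(17.0), np.float64(18.0), np.float64(19.0), np.float64(20.0), np.float64(21.0), np.float64(22.0), np.float64(23.0), np.float64(24.0), np.float64(25.0), np.float64(26.0), np.float64(27.0), np.float64(28.0), np.float64(29.0), np.float64(30.0), np.float64(31.0), np.float64(33.0), np.float64(34.0), np.float64(35.0), np.float64(37.0), np.float64(38.0), np.float64(39.0), np.float64(40.0), np.float64(41.0), np.float64(42.0), np.float64(43.0), np.float64(44.0)]
cyl 1265 mean [476.2 246.6 233. ] min [441. 233. 127.] max [520. 271. 290.] circ [array([479.2, 250.7]), np.float64(40.8)]
```

View pics/w7.png

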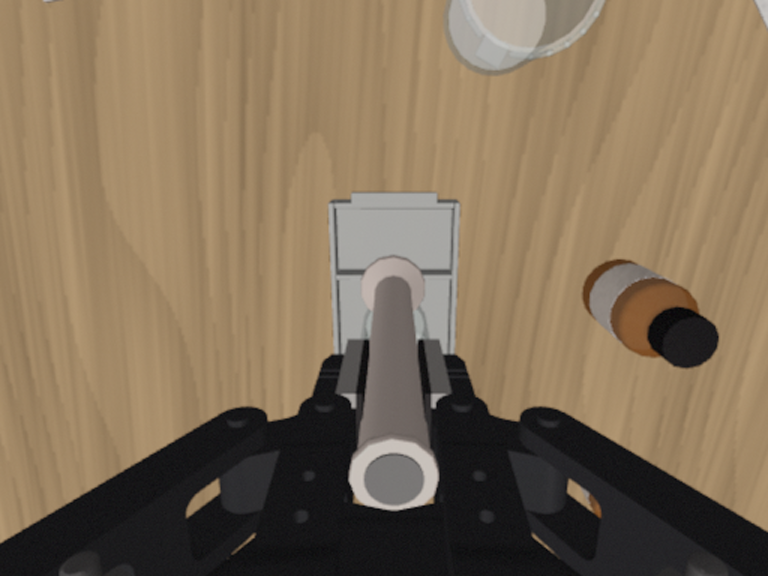

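The cylinder hangs straight: foot (393,288), rim (394,480). The tray centreline is at column 394, and the place is centred fore-aft within 1 mm. Lowering it.

>>> jog_arm([
  [-1, 0, 0.5, 25, 0],
  [-1, 0, 0, 35, 0],
  [-1, 0, 0, 30, 0],
  [-1, 0, 0, 16, 0],
  [-1, 0, 0, 7, 0],
  [-1, 0, 0, 3, 0],
  [-1, 0, 0, 2, 0],
  [-1, 0, 0, 1, 0],
  [-1, 0, 0, 0, 0],
  [-1, 0, 0, 0, 0],
])

```text
time: 28.52
tool_pos: [0.4768, 0.2556, 0.0941]
tcp_rot: [2.122, 2.315, 0.004]
wrist_force: [0.1, -0.3, -0.6]
width: 0.182
grip_force: 29.3
```

>>> jog_arm([
  [-1, 0, 0, 1, 0],
  [-1, 0, 0, 0.5, 0],
  [-1, 0, 0, 0, 0],
  [-1, 0, 0, 0, 0],
  [-1, 0, 0, 0, 0],
  [-1, 0, 0, 0, 0],
  [-1, 0, 0, 0, 0],
])

```text
time: 29.1
tool_pos: [0.4757, 0.2551, 0.0911]
tcp_rot: [-2.123, -2.316, 0.0]
wrist_force: [-0.6, 0.5, -0.0]
width: 0.181
grip_force: 29.3
```

>>> jog_arm([
  [-1, 0, 0, 1, 0],
  [-1, 0, 0, 1, 0],
  [-1, 0, 0, 0, 0],
  [-1, 0, 0, 0, 0],
  [-1, 0, 0, 0, 0],
  [-1, 0, 0, 0, 0],
])

```text
time: 29.6
tool_pos: [0.4757, 0.2551, 0.0891]
tcp_rot: [-2.123, -2.316, -0.0]
wrist_force: [0.7, -1.0, -0.8]
width: 0.182
grip_force: 29.3
```

>>> jog_arm([
  [-1, 0, 0, 0.7, 0],
  [-1, 0, 0, 0, 0],
  [-1, 0, 0, 0, 0],
  [-1, 0, 0, 0, 0],
  [-1, 0, 0, 0, 0],
])

```text
time: 30.02
tool_pos: [0.4758, 0.2551, 0.0885]
tcp_rot: [2.123, 2.316, 0.0]
wrist_force: [-0.1, -0.7, -0.3]
width: 0.188
grip_force: 29.4
```

>>> jog_arm([
  [-1, 0, 0, 0.7, 0],
  [-1, 0, 0, 0.3, 0],
  [-1, 0, 0, 0, 0],
  [-1, 0, 0, 0, 0],
  [-1, 0, 0, 0, 0],
  [-1, 0, 0, 0, 0],
])

```text
time: 30.52
tool_pos: [0.476, 0.2553, 0.0884]
tcp_rot: [2.123, 2.316, 0.001]
wrist_force: [-3.2, -0.3, 5.8]
width: 0.183
grip_force: 30.0
```

>>> jog_arm([
  [-0.5, 0, 0, 0, 0],
  [-0.2, 0, 0, 0, 0],
  [0.2, 0, 0, 0, 0],
  [0.4, 0, 0, 0, 0],
  [0.4, 0, 0, -10, 0],
  [0.4, 0, 0, -25, 0],
  [0.4, 0, 0, -38, 0],
  [0.4, 0, 0, -38, 0],
  [1, 0, 0, -15, 0],
  [1, -10, 8, -5, 0],
])

```text
time: 31.35
tool_pos: [0.4863, 0.2479, 0.224]
tcp_rot: [2.119, 2.316, 0.013]
wrist_force: [0.5, -0.6, 0.5]
width: 0.954
grip_force: 0.0
```

>>> jog_arm([
  [1, -26, 21, 0, 0],
  [1, -31, 26, 0, 0],
  [1, -31, 26, 0, 0],
  [1, -31, 26, 0, 0],
  [1, -31, 26, 0, 0],
  [1, -23, 19, 0, 0],
  [1, -14, 11, 0, 0],
  [1, 0, 0, 0, 0],
  [1, 0, 0, 0, 0],
  [1, 0, 0, 0, 0],
])

```text
time: 32.18
tool_pos: [0.6541, 0.0736, 0.2175]
tcp_rot: [-2.121, -2.315, 0.002]
wrist_force: [-0.2, -0.2, -0.2]
width: 0.999
grip_force: 0.0
```

```bash
python3 - <<'E'
from h import *
go(655,73,28,5)
im,d,p=cloud("wrist")
box(p,"teat",620,690,40,110,82,100); box(p,"body",620,690,40,110,10,56)
im,d,p=cloud("side"); save(im[60:300,60:360],"s5.png",2.4)
box(p,"cyltop",440,510,225,285,130,150);box(p,"cylstem",440,510,225,285,40,120)
E
```

```text
pos [654.1  73.6 217.5] yaw 5.0 q6 -0.01 shift [ -0.8   1.3 189.5] twist 0.0 tilt [-0.002  0.    -1.   ]
teat 137 mean [654.4  74.9  89.2] min [649.  69.  82.] max [660.  79.  93.] circ [array([654.4,  74.1]), np.float64(5.4)]
body 207 mean [653.3  85.5  36.3] min [640.  68.  10.] max [669.  89.  56.] circ [array([654.4,  74.2]), np.float64(15.1)]
cyltop 61 mean [473.  251.6 138.6] min [464. 246. 130.] max [483. 265. 145.] circ [array([473.3, 254.7]), np.float64(10.3)]
cylstem 204 mean [471.7 249.4  83.3] min [465. 244.  40.] max [482. 258. 120.] circ [array([473.4, 253. ]), np.float64(8.9)]
```

View pics/s5.png

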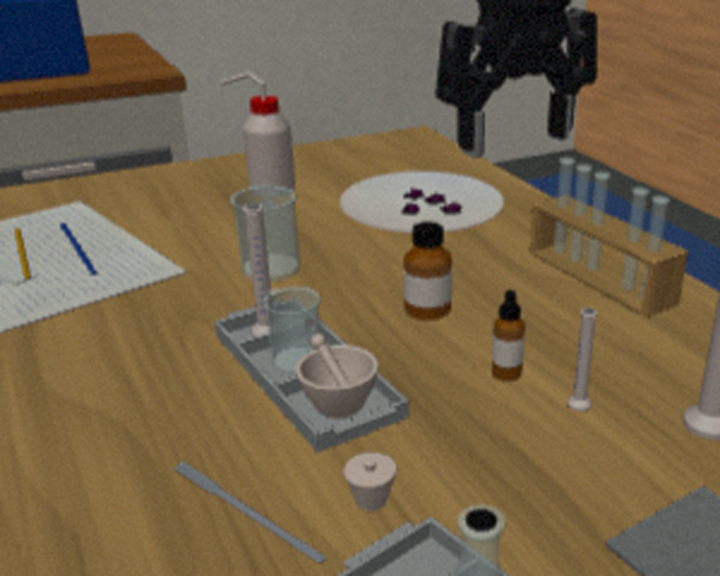

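The cylinder stands in the narrow place at (262,270) in the crop. Now the dropper at (654,74).

>>> jog_arm([
  [1, 0, 0, 30, 0],
  [1, 0, 0, 38, 0],
  [1, 0, 0, 38, 0],
  [0.6, 0, 0, 38, 0],
  [0.6, 0, 0, 25, 0],
  [0.6, 0, 0, 12, 0],
  [0.6, 0, 0, 8, 0],
  [0.6, 0, 0, 0, 0],
  [0.6, 0, 0, 0, 0],
  [-1, 0, 0, 0, 0],
], force=30)

```text
time: 33.12
tool_pos: [0.6573, 0.0735, 0.0322]
tcp_rot: [2.12, 2.314, 0.005]
wrist_force: [-0.3, 0.4, 1.4]
width: 0.671
grip_force: 0.0
```

>>> jog_arm([
  [-1, 0, 0, 0, 0],
  [-1, 0, 0, 0, 0],
  [-1, 0, 0, 0, 0],
  [-1, 0, 0, 0, 0],
  [-1, 0, 0, 0, 0],
  [-1, 0, 0, 0, 0],
  [-1, 0, 0, 0, 0],
  [-1, 0, 0, 0, 0],
])

```text
time: 33.78
tool_pos: [0.6568, 0.0731, 0.0315]
tcp_rot: [2.121, 2.314, 0.004]
wrist_force: [0.2, 0.8, 6.1]
width: 0.338
grip_force: 29.7
```

>>> jog_arm([
  [-1, 0, 0, -8, 0],
  [-1, 0, 0, -20, 0],
  [-1, 0, 0, -35, 0],
  [-1, 0, 0, -37, 0],
  [-1, 0, 0, -25, 0],
  [-1, -12, -15, 0, 0],
  [-1, -20, -25, 0, 0],
  [-1, -24, -30, 0, 0],
  [-1, -24, -30, 0, 0],
  [-1, -24, -30, 0, 0],
])

```text
time: 34.62
tool_pos: [0.5332, -0.0426, 0.1545]
tcp_rot: [-2.122, -2.317, 0.0]
wrist_force: [-0.2, -1.5, 0.5]
width: 0.339
grip_force: 29.8
```

>>> jog_arm([
  [-1, -24, -30, 0, 0],
  [-1, -24, -30, 0, 0],
  [-1, -18, -22, 0, 0],
  [-1, -9, -13, 0, -3],
  [-1, 0, 0, 0, -6],
  [-1, 0, 0, 0, 0],
  [-1, 0, 0, 0, 0],
  [-1, 0, 0, 0, 0],
  [-1, 0, 0, 0, 0],
])

```text
time: 35.37
tool_pos: [0.4471, -0.1245, 0.1545]
tcp_rot: [1.935, 2.475, 0.0]
wrist_force: [0.6, 0.8, 0.0]
width: 0.338
grip_force: 29.8
```

```bash
python3 - <<'E'
from h import *
go(448.5,-125.3,36,14)
st=bot.read_state(); print(st["width"]); im,d,p=cloud("wrist",st); M=R.from_rotvec(st["tcp_rot"]).as_matrix()
save(im,"w8.png")
q=(p*1000-st["tool_pos"]*1000)@M; z=st["tool_pos"][2]*1000
m=(abs(z-q[...,2]-20)<3.5)&(abs(q[...,1]-30)<5)&(abs(q[...,0])<50); print("x walls",sorted(set(np.round(q[m][:,0]).astype(int).tolist())))
E
```

```text
pos [ 447.1 -124.5  154.5] yaw 13.9 q6 -0.57 shift [ -1.1   1.2 118.5] twist -0.1 tilt [ 0.  0. -1.]
0.3379388210070873
x walls [-29, -28, -27, -26, -25, 23, 24, 25, 26, 27, 28, 29, 30, 31, 32, 33, 34]
```

View pics/w8.png

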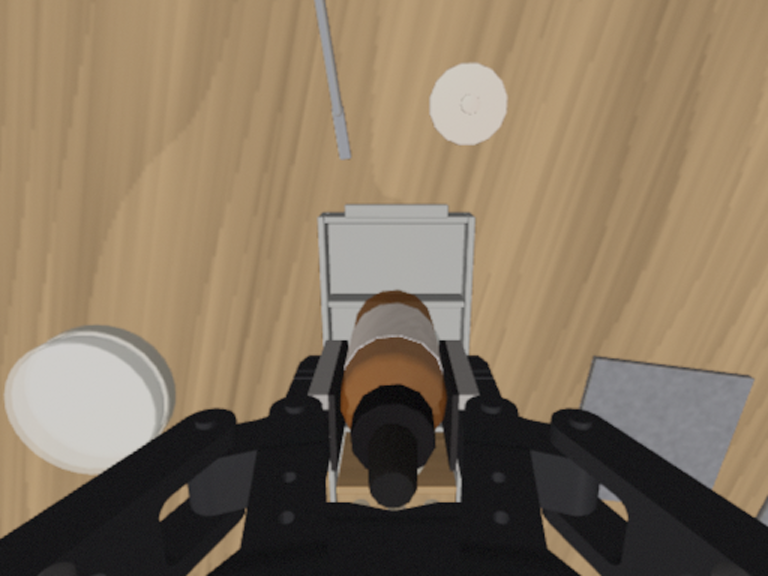

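The dropper is upright over the narrow place, with the tray mid-column at 396 and the hand at 394. Fore-aft offset is about −1 mm. Lowering.

>>> jog_arm([
  [-1, -0.5, 1, 25, 0],
  [-1, 0, 0, 30, 0],
  [-1, 0, 0, 30, 0],
  [-1, 0, 0, 18, 0],
  [-1, 0, 0, 7, 0],
  [-1, 0, 0, 3, 0],
  [-1, 0, 0, 2, 0],
  [-1, 0, 0, 0, 0],
  [-1, 0, 0, 0, 0],
  [-1, 0, 0, 0, 0],
])

```text
time: 36.25
tool_pos: [0.4491, -0.1255, 0.0408]
tcp_rot: [1.933, 2.473, 0.001]
wrist_force: [-0.4, 0.6, -0.8]
width: 0.344
grip_force: 29.8
```

>>> jog_arm([
  [-1, 0, 0, 1, 0],
  [-1, 0, 0, 0.5, 0],
  [-1, 0, 0, 0, 0],
  [-1, 0, 0, 0, 0],
  [-1, 0, 0, 0, 0],
  [-1, 0, 0, 0, 0],
  [-1, 0, 0, 0, 0],
])

```text
time: 36.83
tool_pos: [0.4477, -0.1251, 0.0379]
tcp_rot: [-1.934, -2.475, 0.0]
wrist_force: [-0.2, 0.1, -0.2]
width: 0.34
grip_force: 29.8
```

>>> jog_arm([
  [-1, 0, 0, 1, 0],
  [-1, 0, 0, 1, 0],
  [-1, 0, 0, 0, 0],
  [-1, 0, 0, 0, 0],
  [-1, 0, 0, 0, 0],
  [-1, 0, 0, 0, 0],
])

```text
time: 37.33
tool_pos: [0.4477, -0.1251, 0.0359]
tcp_rot: [-1.934, -2.475, 0.0]
wrist_force: [0.3, -0.1, 0.3]
width: 0.337
grip_force: 29.8
```

>>> jog_arm([
  [-1, 0, 0, 0.7, 0],
  [-1, 0, 0, 0, 0],
  [-1, 0, 0, 0, 0],
  [-1, 0, 0, 0, 0],
  [-1, 0, 0, 0, 0],
])

```text
time: 37.75
tool_pos: [0.4479, -0.1252, 0.0354]
tcp_rot: [1.934, 2.475, 0.0]
wrist_force: [-0.4, 0.7, 3.0]
width: 0.345
grip_force: 30.0
```

Contact. Release, then rise well clear.

>>> jog_arm([
  [-0.1, 0, 0, 0, 0],
  [0.2, 0, 0, 0, 0],
  [0.5, 0, 0, 0, 0],
  [0.5, 0, 0, 0, 0],
  [0.5, 0, 0, -10, 0],
  [0.5, 0, 0, -25, 0],
  [0.5, 0, 0, -38, 0],
  [0.5, 0, 0, -40, 0],
  [0.5, 0, 0, -40, 0],
  [0.5, 0, 0, -40, 0],
])

```text
time: 38.58
tool_pos: [0.4472, -0.1249, 0.2308]
tcp_rot: [1.934, 2.475, 0.0]
wrist_force: [0.1, -0.3, 0.4]
width: 0.751
grip_force: 0.0
```

>>> jog_arm([
  [0.5, 0, 0, -10, 0],
  [0.5, 20, 0, 0, 0],
  [0.5, 30, 0, 0, 0],
  [0.5, 20, 0, 0, 0],
  [0.5, 0, 0, 0, 0],
  [0.5, 0, 0, 0, 0],
  [0.5, 0, 0, 0, 0],
  [0.5, 0, 0, 0, 0],
  [0.5, 0, 0, 0, 0],
  [0.5, 0, 0, 0, 0],
])

```text
time: 39.42
tool_pos: [0.4309, -0.0578, 0.2381]
tcp_rot: [-1.936, -2.474, 0.0]
wrist_force: [-0.1, -0.3, 0.0]
width: 0.751
grip_force: 0.0
```

```bash
python3 - <<'E'
from h import *
im,d,p=cloud("side"); save(im[60:384,60:400],"s6.png",1.8)
box(p,"drop",410,490,-160,-90,78,100);box(p,"dropbody",410,490,-160,-90,24,60);box(p,"flask",420,510,-240,-165,97,115)
E
```

```text
drop 103 mean [ 444.9 -126.6   86.4] min [ 437. -133.   78.] max [ 456. -115.   97.] circ [array([ 446.3, -124.7]), np.float64(10.1)]
dropbody 301 mean [ 441.3 -134.7   42.8] min [ 431. -141.   24.] max [ 461. -122.   60.] circ [array([ 446. , -125.5]), np.float64(15.3)]
flask 285 mean [ 462.2 -193.7  107.2] min [ 449. -205.   97.] max [ 478. -178.  111.] circ [array([ 463.4, -190.9]), np.float64(14.8)]
```

View pics/s6.png

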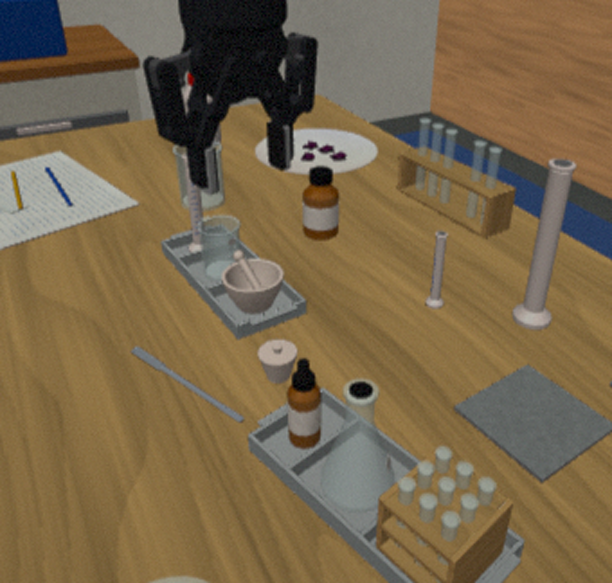

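All four stand upright in their places: dropper (304,405), flask (360,440), cylinder (195,220) and beaker (220,245). The other stock looks unmoved, so I hand it in.

```bash
python3 -c "
from workcell import bot; print(bot.finish_job())"
```

```text
the job is handed in; nothing more can be done
None
```

The job is handed in at about 39 s: beaker and cylinder stand in the mortar tray and flask and dropper in the test-tube tray, all upright, and the other stock looks unmoved in the final side view.

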